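# Open the child-safe cleaner bottle at the drink stall

### The arm

A 6-joint arm with a two-finger parallel gripper is mounted at the origin on the work surface. World frame = base frame: x ahead of the robot, y to its left, z up, the work surface at z = 0. Lengths are in m, angles in rad, forces in N, time in s.
With the tool pointing down it reaches from about 0.35 to 0.775 m from the base axis. Payload 5.5 kg.
Tool frame: the origin (TCP) lies between the finger pads; the fingertips stand 11 mm ahead of it and the grasp point (between the pads) lies 8 mm behind it (tips_ahead is the distance from the TCP to the fingertips, in m); z points along the fingers, y is the line along which they close (so a half turn about z gives the same grasp; the last joint's range is limited). The gripper opens to 85 mm and grips with 20 to 120 N. Pads are 22 mm wide; open, the fingers measure 114 mm over their backs; the gripper's body (76 mm by 85 mm) begins 54 mm behind the grasp point. The pads swing forward as they close: fully open they stand 13 mm farther back than shut.
Start: joints at [1.198, 0.313, 0.046, 1.304, 0, 1.431], TCP at [0.133, 0.56, 0.242] pointing down, gripper open.
Joint ranges: [-2.76, 2.76], [-0.86, 1.69], [-1.03, 1.26], [-2.2, 2.34], [-1.47, 1.5], [-3.14, 3.14]. Speed limits (rad/s): [2.57, 2.57, 3.14, 3.14, 3.14, 3.14].

### API

Orientations are given as a unit quaternion [w, x, y, z].
In Python, from workcell import * gives the robot as it stands. The module is installed in compiled form; this text tells all that it offers.
- The arm moves only by the tool jog_arm, never from a script. Its argument "moves" is a list of rows, each an object with "fingers": the closure, from 0 (fully open) to 1 (shut); "slide": the shift along the tool's x, y, z in mm, a list of three; "angular": the turn, a rotation vector about the tool's x, y, z in degrees, a list of three. A call has 1 to 10 rows; each row is the pose to reach, as a shift and turn from the pose commanded when the call began, along the tool's axes at that moment; what a row does not reach only later rows make up. A row lasts 1/12 s, in which the tool goes at most 41.7 mm and 7.16 degrees, less where a joint would pass 70% of its speed; a pose out of reach is approached as far as the arm can. A call with a gripper value outside its range is refused whole. The fingers move at their own pace and stop on an object; "squeeze" is the grip in N (left out, the last holds). Time passes only in rows, so rows that repeat a pose let the fingers close. It gives the time, the measured TCP pose, the force, the opening and the grip force at its end, in the units of the state.
- get_state(): the state, without advancing time (a new reading comes with each control period).
- read_camera(name): name is "scene" or "top" or "wrist"; returns a dict with "color" (400x640x3 uint8, red, green, blue), "fovy" (degrees; the focal length in pixels is half the picture's height over the tangent of half this angle, whatever the lens; pixels are square), "cx", "cy" (the principal point, pixels), "D" ([k1, k2, p1, p2, k3] as OpenCV has them; the pictures are not rectified), "world_from_camera" (4x4, takes a point from camera to world coordinates); the wrist camera has in their place "tool_from_camera" (4x4, takes a point from camera to tool coordinates, whose origin is the TCP and whose axes are the flange's). Camera axes: x right, y down, z forward; pixel columns grow to the right and rows downward; lengths in m; the calibration is good to about 2 mm. A picture is of the moment at which its call begins: read the wrist's pose just before it. There is no depth.
- hand_in(): hands the job in; it is judged then, once.
Trained networks look in a picture, given as the dict that the camera call returned (one of the last four; its "shot" number tells which), for a name from the list of things; names that differ only in an ending like _2 or _b are one class to them, and where a whole thing is asked for, a point or a joint stands for the part that bears it (a point fixed in the world has none). Each returns a list of dicts, best first, with "p" (0 to 1); they miss things now and then, are a little off and sometimes report something else, mostly with a low value. They report only what shows in the picture. A call takes as long as a camera call.
- look_for(target, picture): "point" ([column, row] in pixels, amid what is visible of it).
- tip_of(target, picture): "point" ([column, row] in pixels: a listed point, or the origin of a listed thing).
The state is a dict: "clock": time; "joint_pos": joint angles; "qvel": joint speeds; "tau": joint torques, N m; "tcp_pos": TCP position; "orientation": TCP orientation; "wrist_force": force on the tool from outside, world axes, zero at the start; "ft_torque": the same for the moment, N m; "finger_gap": finger opening in m; "grip_force": force on a finger pad.
Only numpy, scipy, OpenCV 4.12 (cv2) and the standard library are available. Lean on these libraries where they do the work, as an engineer would, in place of code of your own. Each camera call takes 0.05 s, during which the arm holds its last target. There are 200 camera calls.

### The job

Slide the clear guard over the blue cleaner bottle fully open by its black grip, to the green end of its rail. Then press the bottle's orange safety cap down, twist it a quarter turn anticlockwise while it is down, lift it off, and finish while still holding it upright and still about 10 cm straight above where it sat, with the guard left open; do not let go of the cap. Leave the other bottles and cups where they are.

Things in the scene. Friction and masses are not known exactly. Their poses are not given: they have to be found in the camera images.
- dock: Steel tray (200 x 400 x 12 mm) that holds the blue bottle; origin on the table under the bottle's axis, z up. The guard slides along its +y. The guard rail (top 121 mm above the table) runs along y, 95 mm from the bottle's axis on the +x side. Once the guard is open there is free room for fingers all round the cap.
- guard_grip (a point): Centre of the guard's black grip block: 24 mm (x) by 20 mm (y) by 25 mm tall, its top 185 mm above the table. It stands on the front edge of the clear guard plate (168 x 80 x 5 mm, top face 12.5 mm below this point), which lies 10 mm above the cap when shut. The guard opens along this point's +y axis; z up.
- guard (a joint): How far the guard is open, m: 0 shut (right over the cap), 0.13 fully open at the end stop (yellow carriage over the green stripe of the rail). It slides against about 1.5 N of friction and stays where it is left. When shut, its grip is 50 mm from the bottle's axis, on the robot's side.
- cap_center (a point): Centre of the orange safety cap, on its axis, half-way up: round, 50 mm across, 27 mm tall; z up, white pointer on its top along +x. It cannot turn until pressed down about 4.5 mm (6 mm is good, 9 mm is the bottom). While down it turns anticlockwise seen from above, never clockwise; at 45 to 135 degrees from its start (best about 90) it lifts straight off.
- bottle_neck (a point): Point fixed to the bottle, on its axis, exactly where the cap's centre is while the cap sits locked (131.5 mm above the table); x is the cap's pointer direction when locked, z up. The blue bottle is clamped and cannot move or turn: 80 mm across up to 86 mm above the table, then sloping in to a 31 mm neck at 106 mm.
- spring (a joint): Press depth of the spring disc under the cap, m: 0 with the cap locked, positive while the cap is pressed down (0.009 at the bottom), -0.003 with the cap off. It pushes the cap up with 9 N at 0 and 12 N at 0.006.
- syrup_red_mid (a point): Red curvy syrup bottle, 72 mm across, 210 mm tall; its middle, half-way up. Not to be disturbed.
- syrup_yellow_mid (a point): Yellow curvy syrup bottle, 72 mm across, 210 mm tall; its middle, half-way up. Not to be disturbed.
- syrup_green_mid (a point): Green curvy syrup bottle, 72 mm across, 210 mm tall; its middle, half-way up. Not to be disturbed.
- squeeze_mid (a point): White squeeze bottle, 58 mm across, 185 mm tall; its middle, half-way up. Not to be disturbed.
- mug_mid (a point): White mug, 80 mm across, 85 mm tall; its middle, half-way up. Not to be disturbed.
- sauce_mid (a point): Brown sauce bottle with a lilac pump top, 74 mm across, 190 mm tall; its middle, half-way up. Not to be disturbed.
- dose_cup_mid (a point): Small white dosing cup, 44 mm across, 40 mm tall, standing on the right (-y) part of the steel tray of the cleaner dock; its middle, half-way up. Not to be disturbed.

How it is judged:
On the way, in this order (a step that is already met when the one before it is completed fails the run):
1. the guard is fully open while the cap is still locked on the bottle (value of joint guard above 0.12 m and distance between cap_center and bottle_neck below 0.004 m), for 0.2 s.
2. the cap is gripped and pressed down past its safety teeth (value of joint spring above 0.004 m and contact force between the fingers and cap above 1 N), for 0.1 s.
3. the cap is twisted past its lugs while still on the neck (angle between the x axis of cap_center and the x axis of bottle_neck, either way round above 0.72 rad and z of cap_center in the frame of bottle_neck below 0.006 m and horizontal distance between cap_center and bottle_neck below 0.006 m).
At the end, for the whole second after the job is handed in: The cap is held by the gripper alone, upright within 0.25 rad, still, its centre 60 to 150 mm above where it sat and within 35 mm of the bottle's axis; the guard is still open (0.115 m or more) (z of cap_center in the frame of bottle_neck between 0.06 and 0.15 m and horizontal distance between cap_center and bottle_neck below 0.035 m and angle between cap_center's own z axis and vertical below 0.25 rad and linear speed of cap below 0.03 m/s and contact force between the fingers and cap above 1 N and contact force between cap and bottle below 0.1 N and contact force between cap and guard below 0.1 N and contact force between cap and dock below 0.1 N and value of joint guard above 0.115 m); the arm keeps its last pose, push and grip.
It fails at once if another bottle or cup is moved more than 30 mm or knocked over (distance of any of syrup_red_mid, syrup_yellow_mid, syrup_green_mid, squeeze_mid, mug_mid, sauce_mid, dose_cup_mid from where it was at the start of the episode above 0.03 m).
It also fails if it takes over 56 s, if anything falls off the work surface, if the arm or the gripper's body presses on something with over 40 N, if the wrist force passes 120 N, or if a joint passes its speed limit or range.

## Working session

There is one attempt and no reset: what is moved stays moved. The work goes in short steps, Python scripts to look and compute and a tool call to move; the robot and the scene stay as the last step left them, time stands still between calls to the robot, and variables do not carry over. Pictures are saved under pics/ and viewed, at most 10 in all, crops included, and the job is handed in when it is done.

Besides the shell and the picture viewer there is one more tool, called by a JSON object that holds its "name" and its "arguments". jog_arm: Moves the arm, as the interface text tells. Its arguments: {"type":"object","properties":{"moves":{"type":"array","items":{"type":"object","properties":{"fingers":{"type":"number"},"slide":{"type":"array","items":{"type":"number"}},"angular":{"type":"array","items":{"type":"number"}}}}},"squeeze":{"type":"number"}},"required":["moves"]}

```bash
mkdir -p pics; cat > h.py <<'E'
from workcell import *
import numpy as np, cv2
from scipy.spatial.transform import Rotation as R
def T_of(s):
    q=s["orientation"]; T=np.eye(4); T[:3,:3]=R.from_quat([q[1],q[2],q[3],q[0]]).as_matrix(); T[:3,3]=s["tcp_pos"]; return T
def ray(c,p,s=None):
    T=np.array(c["world_from_camera"]) if "world_from_camera" in c else T_of(s)@np.array(c["tool_from_camera"])
    f=200/np.tan(np.radians(c["fovy"])/2); K=np.array([[f,0,c["cx"]],[0,f,c["cy"]],[0,0,1]])
    u=cv2.undistortPointsIter(np.array([[p]],float),K,np.array(c["D"]),None,None,(3,50,1e-9))[0,0] if hasattr(cv2,"undistortPointsIter") else cv2.undistortPoints(np.array([[p]],float),K,np.array(c["D"]))[0,0]
    return T[:3,3],T[:3,:3]@np.array([u[0],u[1],1])
def atz(c,p,z,s=None):
    o,d=ray(c,p,s); return o+d*(z-o[2])/d[2]
def tri(rs):
    A=np.zeros((3,3));b=np.zeros(3)
    for o,d in rs:
        d=d/np.linalg.norm(d);P=np.eye(3)-np.outer(d,d);A+=P;b+=P@o
    x=np.linalg.solve(A,b); return x
E
cat > a.py <<'E'
from h import *
np.set_printoptions(precision=4,suppress=True)
s=get_state();print(s["tcp_pos"],s["orientation"],s["clock"],s["finger_gap"])
print(T_of(s)[:3,:3])
cs={n:read_camera(n) for n in("scene","top")}
for n,c in cs.items():
    cv2.imwrite(f"pics/{n}0.png",c["color"][:,:,::-1]); print(n,np.array(c["world_from_camera"])[:3,3])
Z=dict(guard_grip=.1725,cap_center=.1315,dock=0,dose_cup_mid=.032,syrup_red_mid=.105,syrup_yellow_mid=.105,syrup_green_mid=.105,squeeze_mid=.0925,mug_mid=.0425,sauce_mid=.095)
for t,z in Z.items():
    rs=[]
    for n,c in cs.items():
        r=tip_of(t,c)
        if r: rs.append(ray(c,r[0]["point"])); print(t,n,np.round(r[0]["point"],1),round(r[0]["p"],2),atz(c,r[0]["point"],z))
    if len(rs)==2: print("   tri",tri(rs))
E
python3 a.py
```

```text
[0.1325 0.559  0.2414] [-0.0002  0.1161  0.9932 -0.0009] 0.0 0.08557861958373958
[[-0.973   0.2307 -0.0007]
 [ 0.2307  0.973  -0.0017]
 [ 0.0003 -0.0018 -1.    ]]
scene [ 1.3548 -0.7645  0.8444]
top [ 0.1929 -0.0369  1.6253]
guard_grip scene [302.7 198.8] 0.57 [ 0.5205 -0.0549  0.1725]
guard_grip top [329.1 187.2] 0.56 [ 0.5427 -0.055   0.1725]
   tri [ 0.5363 -0.06    0.1831]
cap_center scene [321.  218.7] 0.6 [ 0.6018 -0.0512  0.1315]
cap_center top [373.2 188.5] 0.69 [ 0.5565 -0.1861  0.1315]
   tri [ 0.5936 -0.1337  0.1586]
dock scene [321.6 250.7] 0.66 [ 0.6013 -0.0503  0.    ]
dock top [329.8 184.6] 0.74 [ 0.593  -0.0589  0.    ]
   tri [ 0.5971 -0.0543 -0.0015]
dose_cup_mid scene [287.1 261.8] 0.65 [ 0.5931 -0.1923  0.032 ]
dose_cup_mid top [374.7 190.3] 0.47 [ 0.5751 -0.2009  0.032 ]
   tri [ 0.5818 -0.1946  0.0248]
syrup_red_mid scene [208.9 274.7] 0.91 [ 0.5511 -0.4317  0.105 ]
syrup_red_mid top [455.2 198.5] 0.73 [ 0.5468 -0.4351  0.105 ]
   tri [ 0.5482 -0.4332  0.1037]
syrup_yellow_mid scene [226.4 298.4] 0.86 [ 0.6613 -0.4454  0.105 ]
syrup_yellow_mid top [457.9 162.9] 0.89 [ 0.6584 -0.443   0.105 ]
   tri [ 0.659  -0.444   0.1023]
syrup_green_mid scene [417.1 186.4] 0.96 [0.6739 0.3757 0.105 ]
syrup_green_mid top [191.1 141. ] 0.69 [0.6793 0.3754 0.105 ]
   tri [0.6771 0.3733 0.1079]
squeeze_mid scene [163.  261.8] 0.77 [ 0.3934 -0.4936  0.0925]
squeeze_mid top [473.5 254.1] 0.93 [ 0.3848 -0.4925  0.0925]
   tri [ 0.3859 -0.4928  0.0873]
mug_mid scene [409.6 178.3] 0.74 [0.5551 0.5075 0.0425]
mug_mid top [152.3 179. ] 0.8 [0.5672 0.5    0.0425]
   tri [0.564 0.496 0.051]
sauce_mid scene [142.3 296. ] 0.56 [ 0.4888 -0.5941  0.095 ]
sauce_mid top [506.8 216.3] 0.74 [ 0.5038 -0.5916  0.095 ]
   tri [ 0.5008 -0.5926  0.1031]
```

```bash
python3 - <<'E'
import cv2
a=cv2.imread("pics/scene0.png")[130:310,200:460];b=cv2.imread("pics/top0.png")[110:260,200:460]
import numpy as np
cv2.imwrite("pics/c0.png",np.vstack([cv2.resize(a,None,fx=1.75,fy=1.75,interpolation=2),cv2.resize(b,None,fx=1.75,fy=1.75,interpolation=2)]))
E
```

```text
(no output)
```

View pics/c0.png

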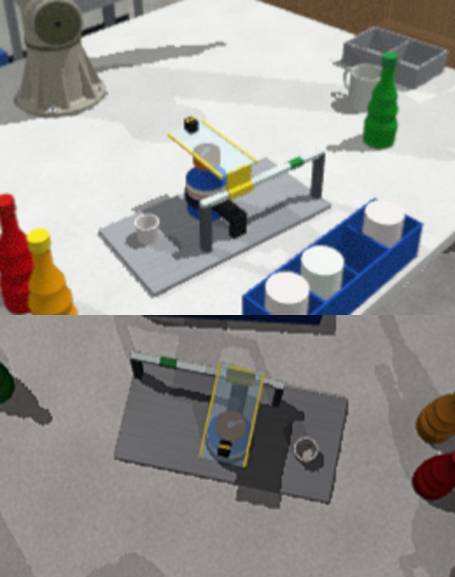

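The crop shows the guard shut. In the top picture (full-frame pixels) the grip is near (328,186), the cap near (333,174) and the rail runs from (278,133) to (360,150), with its green end on the left. The network's top "cap" hit was really the dosing cup.

```bash
python3 - <<'E'
from h import *
np.set_printoptions(precision=4,suppress=True)
c=read_camera("top")
a=atz(c,(277.7,133.4),.121);b=atz(c,(360,150),.121);print(a,b,np.degrees(np.arctan2(*(a-b)[1::-1]))-0)
# plate side edges (yellow) in crop coords, z=.16
for p,q in [((200,455),(219,366)),((246,465),(265,375))]:
    P,Q=[atz(c,(200+x/1.75,110+(y-315)/1.75),.16) for x,y in (p,q)];d=Q-P;print(P,Q,np.degrees(np.arctan2(d[1],d[0])))
print("cap",atz(c,(333,174),.145),"grip",atz(c,(328,186.5),.185))
E
```

```text
[0.7143 0.1102 0.121 ] [ 0.6765 -0.1428  0.121 ] 81.49472192715903
[ 0.5348 -0.0127  0.16  ] [ 0.6914 -0.0355  0.16  ] -8.281273449972069
[ 0.5224 -0.0897  0.16  ] [ 0.6801 -0.114   0.16  ] -8.77260727181892
cap [ 0.5901 -0.0647  0.145 ] grip [ 0.5416 -0.0516  0.185 ]
```

{"name": "jog_arm", "arguments": {"moves": [{"fingers": 0.2, "slide": [-270, -250, -30], "angular": [0, 0, -5]}, {"fingers": 0.2, "slide": [-270, -250, -30], "angular": [0, 0, -5]}, {"fingers": 0.2, "slide": [-270, -250, -30], "angular": [0, 0, -5]}, {"fingers": 0.2, "slide": [-270, -250, -30], "angular": [0, 0, -5]}, {"fingers": 0.2, "slide": [-270, -250, -30], "angular": [0, 0, -5]}, {"fingers": 0.2, "slide": [-270, -250, -30], "angular": [0, 0, -5]}, {"fingers": 0.2, "slide": [-270, -250, -30], "angular": [0, 0, -5]}, {"fingers": 0.2, "slide": [-270, -250, -30], "angular": [0, 0, -5]}, {"fingers": 0.2, "slide": [-270, -250, -30], "angular": [0, 0, -5]}, {"fingers": 0.2, "slide": [-270, -250, -30], "angular": [0, 0, -5]}]}}

```text
clock: 1.98
tcp_pos: [0.3411, 0.2498, 0.2731]
orientation: [0.002, 0.076, 0.997, -0.0]
wrist_force: [-0.0, -0.1, 0.2]
finger_gap: 0.0682
grip_force: 0.0
```

```bash
cat > d.py <<'E'
import sys
from h import *
np.set_printoptions(precision=4,suppress=True)
s=get_state();t=np.array([float(v) for v in sys.argv[1:4]]);T=T_of(s)
print(s["clock"],"tcp",T[:3,3],"yaw y",np.degrees(np.arctan2(T[1,1],T[0,1])),"z",T[:3,2],"slide",1000*T[:3,:3].T@(t-T[:3,3]),"j",np.array(s["joint_pos"]),"F",np.array(s["wrist_force"]),s["finger_gap"],s["grip_force"],s.get("tips_ahead"))
E
python3 d.py .5435 -.0506 .272
```

```text
1.9833 tcp [0.3411 0.2498 0.2731] yaw y 81.22519302783539 z [ 0.003 -0.001 -1.   ] slide [-245.823  -265.9931    1.9934] j [ 0.4432  0.0076 -0.2459  1.315  -0.0022  0.5963] F [-0.0088 -0.0615  0.1836] 0.06818805126066278 0.0 None
```

{"name": "jog_arm", "arguments": {"moves": [{"fingers": 0.3, "slide": [-246, -266, 0]}, {"fingers": 0.3, "slide": [-246, -266, 0]}, {"fingers": 0.3, "slide": [-246, -266, 0]}, {"fingers": 0.3, "slide": [-246, -266, 0]}, {"fingers": 0.3, "slide": [-246, -266, 0]}, {"fingers": 0.3, "slide": [-246, -266, 0]}, {"fingers": 0.3, "slide": [-246, -266, 0]}, {"fingers": 0.3, "slide": [-246, -266, 0]}, {"fingers": 0.3, "slide": [-246, -266, 0]}, {"fingers": 0.3, "slide": [-246, -266, 0]}]}}

```text
schema error: expected keys fingers, slide, angular
```

```bash
python3 d.py .5435 -.0506 .178; python3 - <<'E'
from h import *
np.set_printoptions(precision=4,suppress=True)
s=get_state();c=read_camera("wrist");cv2.imwrite("pics/w1.png",c["color"][:,:,::-1])
print(np.array(c["tool_from_camera"]))
for t,z in (("guard_grip",.1725),("cap_center",.1315)):
    for r in tip_of(t,c)[:2]: print(t,r,atz(c,r["point"],z,s))
E
```

```text
1.9833 tcp [0.3411 0.2498 0.2731] yaw y 81.22519302783539 z [ 0.003 -0.001 -1.   ] slide [-245.5327 -265.9444   95.993 ] j [ 0.4432  0.0076 -0.2459  1.315  -0.0022  0.5963] F [-0.0088 -0.0615  0.1836] 0.06818805126066278 0.0 None
[[ 0.0011 -0.9563 -0.2925  0.0763]
 [ 1.      0.0008  0.0011 -0.0001]
 [-0.0009 -0.2925  0.9563 -0.1317]
 [ 0.      0.      0.      1.    ]]
```

View pics/w1.png

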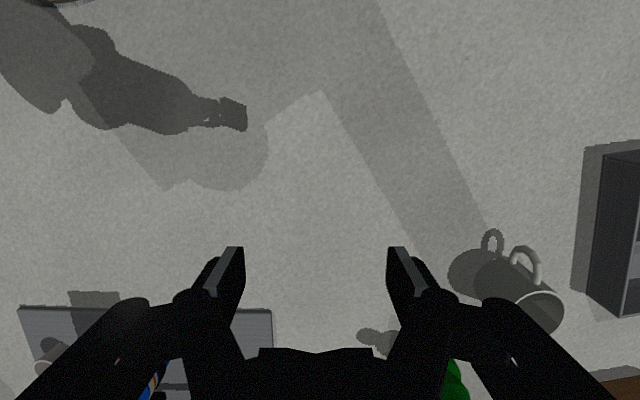

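The move was refused because a row lacked "angular". The picture is therefore from the mid-way pose: fingers in the middle, mug at (530,290), and only the tray's edge at lower left.

{"name": "jog_arm", "arguments": {"moves": [{"fingers": 0.3, "slide": [-246, -266, 0], "angular": [0, 0, 0]}, {"fingers": 0.3, "slide": [-246, -266, 0], "angular": [0, 0, 0]}, {"fingers": 0.3, "slide": [-246, -266, 0], "angular": [0, 0, 0]}, {"fingers": 0.3, "slide": [-246, -266, 0], "angular": [0, 0, 0]}, {"fingers": 0.3, "slide": [-246, -266, 0], "angular": [0, 0, 0]}, {"fingers": 0.3, "slide": [-246, -266, 0], "angular": [0, 0, 0]}, {"fingers": 0.3, "slide": [-246, -266, 0], "angular": [0, 0, 0]}, {"fingers": 0.3, "slide": [-246, -266, 0], "angular": [0, 0, 0]}, {"fingers": 0.3, "slide": [-246, -266, 0], "angular": [0, 0, 0]}, {"fingers": 0.3, "slide": [-246, -266, 0], "angular": [0, 0, 0]}]}}

```text
clock: 2.97
tcp_pos: [0.5456, -0.0475, 0.2709]
orientation: [0.0, 0.074, 0.997, -0.001]
wrist_force: [0.1, 0.1, -0.3]
finger_gap: 0.06
grip_force: 0.0
```

```bash
python3 d.py .5435 -.0506 .178; cat > w.py <<'E'
import sys
from h import *
np.set_printoptions(precision=4,suppress=True)
s=get_state();c=read_camera("wrist");cv2.imwrite("pics/%s.png"%sys.argv[1],c["color"][:,:,::-1])
for t,z in (("guard_grip",.1725),("cap_center",.1315),("dock",0)):
    for r in tip_of(t,c)[:2]: print(t,r,atz(c,r["point"],z,s))
E
python3 w.py w2
```

```text
2.9667 tcp [ 0.5456 -0.0475  0.2709] yaw y 81.55209859269235 z [ 0.0006 -0.0011 -1.    ] slide [ 1.7114 -3.3037 92.9506] j [-0.2329  0.2528  0.0341  1.3513 -0.0009 -0.0855] F [ 0.0555  0.0782 -0.3042] 0.05995717476819972 0.0 None
guard_grip {'point': [312.1, 204.8], 'p': 0.6} [ 0.5458 -0.0498  0.1725]
```

View pics/w2.png

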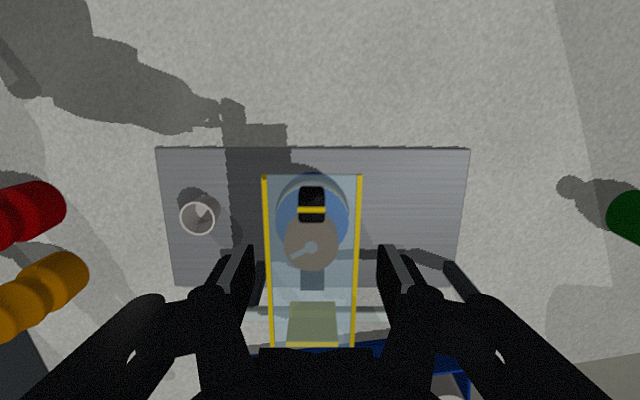

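The grip is at (312,205), centred between the fingers, and the tray is square to the picture. The cap shows through the plate at (312,243). Descending on the grip.

{"name": "jog_arm", "arguments": {"squeeze": 40, "moves": [{"fingers": 0.3, "slide": [0, -3, 40], "angular": [0, 0, 0]}, {"fingers": 0.3, "slide": [0, -3, 70], "angular": [0, 0, 0]}, {"fingers": 0.3, "slide": [0, -3, 87], "angular": [0, 0, 0]}, {"fingers": 0.3, "slide": [0, -3, 87], "angular": [0, 0, 0]}, {"fingers": 0.8, "slide": [0, -3, 87], "angular": [0, 0, 0]}, {"fingers": 0.9, "slide": [0, -3, 87], "angular": [0, 0, 0]}, {"fingers": 0.9, "slide": [0, -3, 87], "angular": [0, 0, 0]}, {"fingers": 0.9, "slide": [0, -3, 87], "angular": [0, 0, 0]}, {"fingers": 0.9, "slide": [0, -3, 87], "angular": [0, 0, 0]}, {"fingers": 0.9, "slide": [0, -3, 87], "angular": [0, 0, 0]}]}}

```text
clock: 4.0
tcp_pos: [0.5432, -0.0478, 0.1876]
orientation: [0.002, 0.073, 0.997, 0.0]
wrist_force: [-1.1, 2.3, 6.8]
finger_gap: 0.0188
grip_force: 40.8
```

```bash
python3 d.py .5647 .0786 .184
```

```text
4.0 tcp [ 0.5432 -0.0478  0.1876] yaw y 81.66632059057078 z [ 0.0037 -0.0002 -1.    ] slide [ -2.9654 128.2035   3.6424] j [-0.2354  0.275  -0.1417  1.1504  0.0007 -0.09  ] F [-1.1498  2.3211  6.8436] 0.018788502490678077 40.81406593322754 None
```

{"name": "jog_arm", "arguments": {"moves": [{"fingers": 0.9, "slide": [0, 0, -4], "angular": [0, 0, 0]}, {"fingers": 0.9, "slide": [0, 20, -4], "angular": [0, 0, 0]}, {"fingers": 0.9, "slide": [0, 45, -4], "angular": [0, 0, 0]}, {"fingers": 0.9, "slide": [0, 70, -4], "angular": [0, 0, 0]}, {"fingers": 0.9, "slide": [0, 95, -4], "angular": [0, 0, 0]}, {"fingers": 0.9, "slide": [0, 115, -4], "angular": [0, 0, 0]}, {"fingers": 0.9, "slide": [0, 125, -4], "angular": [0, 0, 0]}, {"fingers": 0.9, "slide": [0, 131, -4], "angular": [0, 0, 0]}, {"fingers": 0.9, "slide": [0, 133, -4], "angular": [0, 0, 0]}, {"fingers": 0.9, "slide": [0, 133, -4], "angular": [0, 0, 0]}]}}

```text
clock: 4.83
tcp_pos: [0.562, 0.0773, 0.1878]
orientation: [-0.0, 0.075, 0.997, -0.007]
wrist_force: [3.7, -22.6, -12.6]
finger_gap: 0.0181
grip_force: 43.5
```

```bash
python3 d.py .5647 .0786 .184
```

```text
4.8333 tcp [0.562  0.0773 0.1878] yaw y 81.43201045582035 z [-0.0014 -0.0144 -0.9999] slide [-2.5243  1.7063  3.7874] j [ 0.0027  0.3214 -0.0772  1.1737 -0.0144  0.1522] F [  3.6562 -22.6301 -12.595 ] 0.018095670484459443 43.53328585624695 None
```

{"name": "jog_arm", "arguments": {"moves": [{"fingers": 0.9, "slide": [0, -4, 4], "angular": [0, 0, 0]}, {"fingers": 0.9, "slide": [0, -4, 4], "angular": [0, 0, 0]}, {"fingers": 0.3, "slide": [0, -4, 0], "angular": [0, 0, 0]}, {"fingers": 0.3, "slide": [0, -4, 0], "angular": [0, 0, 0]}, {"fingers": 0.3, "slide": [0, -4, 0], "angular": [0, 0, 0]}, {"fingers": 0.3, "slide": [0, -4, 0], "angular": [0, 0, 0]}, {"fingers": 0.2, "slide": [0, -4, -30], "angular": [0, 0, 0]}, {"fingers": 0.1, "slide": [0, -4, -65], "angular": [0, 0, 0]}, {"fingers": 0, "slide": [0, -4, -90], "angular": [0, 0, 0]}, {"fingers": 0, "slide": [0, -4, -90], "angular": [0, 0, 0]}]}}

```text
clock: 5.67
tcp_pos: [0.5631, 0.0802, 0.2851]
orientation: [0.004, 0.072, 0.997, 0.0]
wrist_force: [0.8, 0.4, 1.0]
finger_gap: 0.0855
grip_force: 0.0
```

{"name": "jog_arm", "arguments": {"moves": [{"fingers": 0, "slide": [15, -40, 0], "angular": [0, 0, 0]}, {"fingers": 0, "slide": [15, -75, 0], "angular": [0, 0, 0]}, {"fingers": 0, "slide": [15, -110, 0], "angular": [0, 0, 0]}, {"fingers": 0, "slide": [15, -126, 0], "angular": [0, 0, 0]}, {"fingers": 0, "slide": [15, -126, 0], "angular": [0, 0, 0]}, {"fingers": 0, "slide": [15, -126, 0], "angular": [0, 0, 0]}]}}

```text
clock: 6.17
tcp_pos: [0.5275, -0.0431, 0.2789]
orientation: [-0.0, 0.074, 0.997, 0.0]
wrist_force: [-0.4, 1.4, 0.2]
finger_gap: 0.0856
grip_force: 0.0
```

```bash
python3 d.py .593 -.058 .15; python3 w.py w3; python3 - <<'E'
from h import *
for n in("scene","top"):
    c=read_camera(n)
    for t,z in (("cap_center",.1315),("guard_grip",.1725)):
        for r in tip_of(t,c)[:2]: print(n,t,r,atz(c,r["point"],z))
E
```

```text
6.1667 tcp [ 0.5275 -0.0431  0.2789] yaw y 81.55923749289475 z [-0.0005  0.0008 -1.    ] slide [-67.0787  -5.1868 128.8293] j [-0.2337  0.2164  0.0062  1.3613  0.0007 -0.0864] F [-0.3805  1.4278  0.1756] 0.08559588223331899 0.0 None
guard_grip {'point': [468.8, 222.4], 'p': 0.94} [0.564  0.0792 0.1725]
cap_center {'point': [308.2, 256.8], 'p': 0.75} [ 0.5964 -0.0598  0.1315]
cap_center {'point': [468.4, 221.5], 'p': 0.6} [0.5823 0.098  0.1315]
scene cap_center {'point': [321.3, 218.5], 'p': 0.51} [ 0.6016838 -0.0497019  0.1315   ]
scene guard_grip {'point': [335.7, 187.7], 'p': 0.89} [0.54650081 0.07250413 0.1725    ]
scene guard_grip {'point': [281.7, 263.0], 'p': 0.25} [ 0.71860727 -0.30425394  0.1725    ]
top guard_grip {'point': [284.7, 174.1], 'p': 0.76} [0.57399742 0.07553515 0.1725    ]
```

View pics/w3.png

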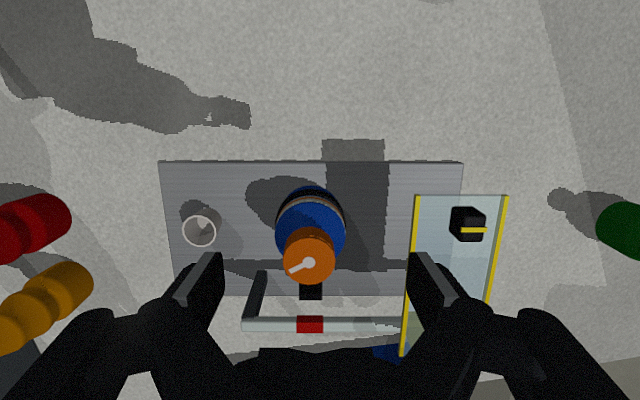

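The guard's grip is now at (469,222), about 130 mm further along +y, so it is fully open. The bare orange cap's top is at about (309,260).

```bash
python3 - <<'E'
from h import *
np.set_printoptions(precision=4,suppress=True)
s=get_state();c=read_camera("wrist")
h=cv2.cvtColor(c["color"],cv2.COLOR_RGB2HSV);m=cv2.inRange(h,(5,150,150),(20,255,255))
m[:, :270]=0;m[:,345:]=0
ys,xs=np.nonzero(m);hull=cv2.convexHull(np.c_[xs,ys].astype(np.int32));x,y,w,hh=cv2.boundingRect(hull);print(x,y,w,hh)
# bright top: image-lower arc -> width and lowest row
px=[x+(w-1)/2,y+hh-1-(w-1)/2*0.98]
C=atz(c,px,.145,s);print(px,C)
T=T_of(s);t=C.copy();t[2]=.132;print("slide",1000*T[:3,:3].T@(t-T[:3,3]))
l=atz(c,(x,px[1]),.145,s);r=atz(c,(x+w,px[1]),.145,s);print("diam",np.linalg.norm(l-r))
E
```

```text
282 238 51 46
[307.0, 258.5] [ 0.5917 -0.0589  0.145 ]
slide [-65.6782  -7.337  147.2899]
diam 0.0480272565774722
```

{"name": "jog_arm", "arguments": {"squeeze": 80, "moves": [{"fingers": 0, "slide": [-35, -4, 0], "angular": [0, 0, 0]}, {"fingers": 0, "slide": [-67, -7, 0], "angular": [0, 0, 0]}, {"fingers": 0, "slide": [-67, -7, 35], "angular": [0, 0, 0]}, {"fingers": 0, "slide": [-67, -7, 70], "angular": [0, 0, 0]}, {"fingers": 0, "slide": [-67, -7, 90], "angular": [0, 0, 0]}, {"fingers": 0, "slide": [-67, -7, 90], "angular": [0, 0, 0]}, {"fingers": 0, "slide": [-67, -7, 90], "angular": [0, 0, 0]}]}}

```text
clock: 7.3
tcp_pos: [0.5921, -0.0591, 0.1884]
orientation: [-0.001, 0.073, 0.997, 0.0]
wrist_force: [0.2, 0.4, -0.1]
finger_gap: 0.0854
grip_force: 0.0
```

```bash
python3 d.py .593 -.0587 .132; python3 w.py w4
```

```text
7.3 tcp [ 0.5921 -0.0591  0.1884] yaw y 81.66395786887531 z [-0.0029  0.0008 -1.    ] slide [-0.9886  0.4959 56.3676] j [-0.2344  0.374   0.0002  1.2     0.0001 -0.0889] F [ 0.2343  0.4125 -0.1252] 0.08541434737890374 0.0 None
guard_grip {'point': [578.3, 163.0], 'p': 0.86} [0.5627 0.0757 0.1725]
cap_center {'point': [314.0, 228.1], 'p': 0.63} [ 0.5943 -0.0599  0.1315]
```

View pics/w4.png

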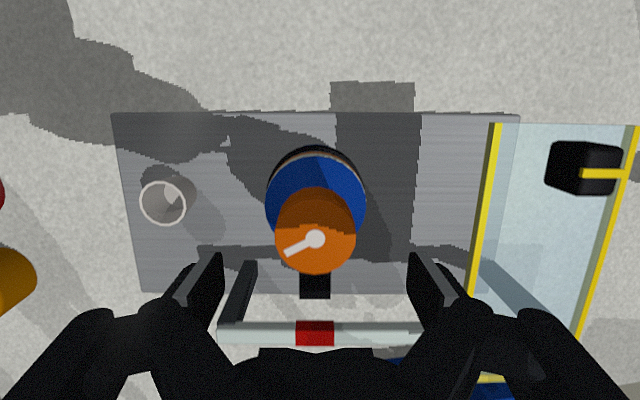

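The cap's top is at (315,235), midway between the pads at (222,270) and (410,270), and the room around it is clear. Going down and closing.

{"name": "jog_arm", "arguments": {"moves": [{"fingers": 0, "slide": [-1, 0, 30], "angular": [0, 0, 0]}, {"fingers": 0, "slide": [-1, 0, 50], "angular": [0, 0, 0]}, {"fingers": 0, "slide": [-1, 0, 56], "angular": [0, 0, 0]}, {"fingers": 0, "slide": [-1, 0, 56], "angular": [0, 0, 0]}, {"fingers": 0.6, "slide": [-1, 0, 56], "angular": [0, 0, 0]}, {"fingers": 0.6, "slide": [-1, 0, 56], "angular": [0, 0, 0]}, {"fingers": 0.6, "slide": [-1, 0, 56], "angular": [0, 0, 0]}, {"fingers": 0.6, "slide": [-1, 0, 56], "angular": [0, 0, 0]}, {"fingers": 0.6, "slide": [-1, 0, 56], "angular": [0, 0, 0]}, {"fingers": 0.6, "slide": [-1, 0, 56], "angular": [0, 0, 0]}]}}

```text
clock: 8.33
tcp_pos: [0.5952, -0.0597, 0.1357]
orientation: [0.002, 0.073, 0.997, -0.0]
wrist_force: [-0.9, 0.1, 5.9]
finger_gap: 0.0478
grip_force: 81.2
```

```bash
python3 d.py .593 -.0587 .126
```

```text
8.3333 tcp [ 0.5952 -0.0597  0.1357] yaw y 81.66693925113546 z [ 0.0037 -0.0008 -1.    ] slide [2.3597 0.7065 9.682 ] j [-0.2342  0.4044 -0.0877  1.0749  0.0001 -0.0888] F [-0.9245  0.1484  5.8871] 0.04781451505367418 81.19985220953822 None
```

{"name": "jog_arm", "arguments": {"moves": [{"fingers": 0.6, "slide": [0, 0, 3], "angular": [0, 0, 0]}, {"fingers": 0.6, "slide": [0, 0, 6], "angular": [0, 0, 0]}, {"fingers": 0.6, "slide": [0, 0, 9], "angular": [0, 0, 0]}, {"fingers": 0.6, "slide": [0, 0, 9], "angular": [0, 0, 0]}, {"fingers": 0.6, "slide": [0, 0, 9], "angular": [0, 0, 0]}, {"fingers": 0.6, "slide": [0, 0, 9], "angular": [0, 0, 0]}]}}

```text
clock: 8.83
tcp_pos: [0.5953, -0.0598, 0.1278]
orientation: [0.002, 0.073, 0.997, -0.0]
wrist_force: [-4.2, 0.4, 12.7]
finger_gap: 0.0477
grip_force: 81.6
```

```bash
python3 d.py .593 -.0587 .126
```

```text
8.8333 tcp [ 0.5953 -0.0598  0.1278] yaw y 81.66837126984099 z [ 0.0046 -0.0011 -1.    ] slide [2.4872 0.7325 1.7518] j [-0.2342  0.4094 -0.1006  1.056   0.     -0.0888] F [-4.2077  0.3792 12.7212] 0.04773458044173399 81.59966887906194 None
```

{"name": "jog_arm", "arguments": {"moves": [{"fingers": 0.6, "slide": [0, 0, 0], "angular": [0, 0, -5]}, {"fingers": 0.6, "slide": [0, 0, 0], "angular": [0, 0, -10]}, {"fingers": 0.6, "slide": [0, 0, 0], "angular": [0, 0, -15]}, {"fingers": 0.6, "slide": [0, 0, 0], "angular": [0, 0, -20]}, {"fingers": 0.6, "slide": [0, 0, 0], "angular": [0, 0, -25]}, {"fingers": 0.6, "slide": [0, 0, 0], "angular": [0, 0, -30]}, {"fingers": 0.6, "slide": [0, 0, 0], "angular": [0, 0, -30]}]}}

```text
clock: 9.42
tcp_pos: [0.5966, -0.0601, 0.1283]
orientation: [0.003, -0.19, 0.982, -0.001]
wrist_force: [-0.1, -1.2, 12.4]
finger_gap: 0.0477
grip_force: 81.7
```

```bash
python3 d.py .593 -.0587 .126; python3 w.py w5
```

```text
9.4167 tcp [ 0.5966 -0.0601  0.1283] yaw y 111.87568458286648 z [ 0.0074 -0.0015 -1.    ] slide [2.8961 2.622  2.27  ] j [-0.2342  0.4093 -0.0994  1.0546  0.0002 -0.616 ] F [-0.1376 -1.1767 12.4093] 0.04769222143438598 81.71468993648887 None
cap_center {'point': [314.0, 265.8], 'p': 0.6} [ 0.593  -0.0611  0.1315]
```

View pics/w5.png

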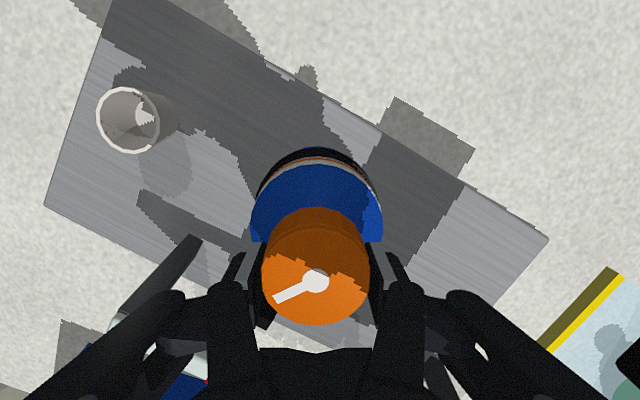

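The pointer runs from (316,281) to (276,301), the same direction in the hand as before. So the cap turns with the fingers; continuing the twist.

{"name": "jog_arm", "arguments": {"moves": [{"fingers": 0.6, "slide": [0, 0, 0], "angular": [0, 0, -6]}, {"fingers": 0.6, "slide": [0, 0, 0], "angular": [0, 0, -12]}, {"fingers": 0.6, "slide": [0, 0, 0], "angular": [0, 0, -18]}, {"fingers": 0.6, "slide": [0, 0, 0], "angular": [0, 0, -24]}, {"fingers": 0.6, "slide": [0, 0, 0], "angular": [0, 0, -30]}, {"fingers": 0.6, "slide": [0, 0, 0], "angular": [0, 0, -36]}, {"fingers": 0.6, "slide": [0, 0, 0], "angular": [0, 0, -42]}, {"fingers": 0.6, "slide": [0, 0, 0], "angular": [0, 0, -48]}, {"fingers": 0.6, "slide": [0, 0, 0], "angular": [0, 0, -54]}, {"fingers": 0.6, "slide": [0, 0, 0], "angular": [0, 0, -60]}]}}

```text
clock: 10.45
tcp_pos: [0.5967, -0.06, 0.1283]
orientation: [0.002, -0.656, 0.755, -0.003]
wrist_force: [-1.3, 0.6, 12.7]
finger_gap: 0.0482
grip_force: 81.7
```

{"name": "jog_arm", "arguments": {"moves": [{"fingers": 0.6, "slide": [0, 0, 0], "angular": [0, 0, 0]}, {"fingers": 0.6, "slide": [0, 0, 0], "angular": [0, 0, 0]}]}}

```text
clock: 10.62
tcp_pos: [0.5967, -0.0601, 0.1283]
orientation: [0.002, -0.654, 0.756, -0.003]
wrist_force: [-1.1, -0.2, 12.2]
finger_gap: 0.0478
grip_force: 81.7
```

```bash
python3 d.py .593 -.0587 .126; python3 w.py w6
```

```text
10.6167 tcp [ 0.5967 -0.0601  0.1283] yaw y 171.68834446053555 z [ 0.0074 -0.0015 -1.    ] slide [-0.8202  3.8513  2.2692] j [-0.2342  0.4093 -0.0994  1.0545  0.0002 -1.66  ] F [-1.1202 -0.1672 12.1722] 0.04775315206560017 81.71478549018502 None
cap_center {'point': [315.2, 266.7], 'p': 0.92} [ 0.5948 -0.0616  0.1315]
```

View pics/w6.png

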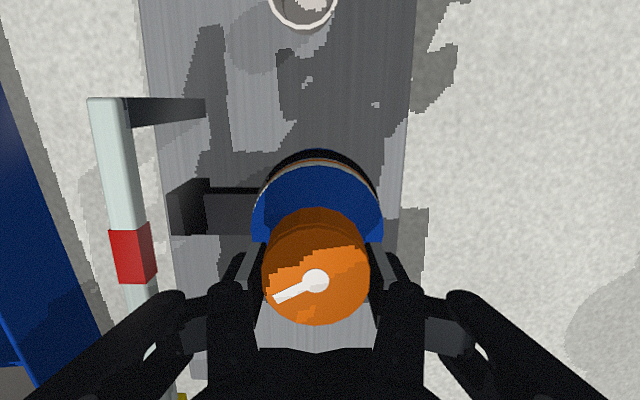

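The pointer is unchanged in the hand, from (316,281) to (275,298), after a 90° turn, so the cap followed the full quarter turn. Lifting now.

{"name": "jog_arm", "arguments": {"moves": [{"fingers": 0.6, "slide": [0, 0, -6], "angular": [0, 0, 0]}, {"fingers": 0.6, "slide": [0, 0, -14], "angular": [0, 0, 0]}, {"fingers": 0.6, "slide": [0, 0, -24], "angular": [0, 0, 0]}, {"fingers": 0.6, "slide": [0, 0, -40], "angular": [0, 0, 0]}, {"fingers": 0.6, "slide": [0, 0, -60], "angular": [0, 0, 0]}, {"fingers": 0.6, "slide": [0, 0, -80], "angular": [0, 0, 0]}, {"fingers": 0.6, "slide": [0, 0, -98], "angular": [0, 0, 0]}, {"fingers": 0.6, "slide": [0, 0, -110], "angular": [0, 0, 0]}, {"fingers": 0.6, "slide": [0, 0, -110], "angular": [0, 0, 0]}, {"fingers": 0.6, "slide": [0, 0, -110], "angular": [0, 0, 0]}]}}

```text
clock: 11.65
tcp_pos: [0.5943, -0.0596, 0.235]
orientation: [0.0, -0.654, 0.757, -0.001]
wrist_force: [0.1, 0.3, -0.9]
finger_gap: 0.0477
grip_force: 82.6
```

{"name": "jog_arm", "arguments": {"moves": [{"fingers": 0.6, "slide": [0, 0, 0], "angular": [0, 0, 0]}, {"fingers": 0.6, "slide": [0, 0, 0], "angular": [0, 0, 0]}, {"fingers": 0.6, "slide": [0, 0, 0], "angular": [0, 0, 0]}, {"fingers": 0.6, "slide": [0, 0, 0], "angular": [0, 0, 0]}]}}

```text
clock: 11.98
tcp_pos: [0.5935, -0.0594, 0.2333]
orientation: [-0.0, -0.654, 0.757, 0.001]
wrist_force: [-0.2, 0.1, 0.3]
finger_gap: 0.0479
grip_force: 82.6
```

```bash
python3 d.py .593 -.0587 .235; python3 w.py w7; python3 - <<'E'
from h import *
c=read_camera("scene");i=cv2.resize(c["color"][110:290,220:420,::-1],None,fx=3,fy=3);cv2.imwrite("pics/s7.png",i)
E
```

```text
11.9833 tcp [ 0.5935 -0.0594  0.2333] yaw y 171.6587088516075 z [-0.0017  0.0005 -1.    ] slide [-0.6132  0.5881 -1.692 ] j [-0.2343  0.3593  0.0894  1.3027  0.0001 -1.6596] F [-0.2455  0.1005  0.3393] 0.047895696218687694 82.59747795760632 None
cap_center {'point': [313.4, 266.0], 'p': 0.7} [ 0.6013 -0.0027  0.1315]
```

View pics/s7.png

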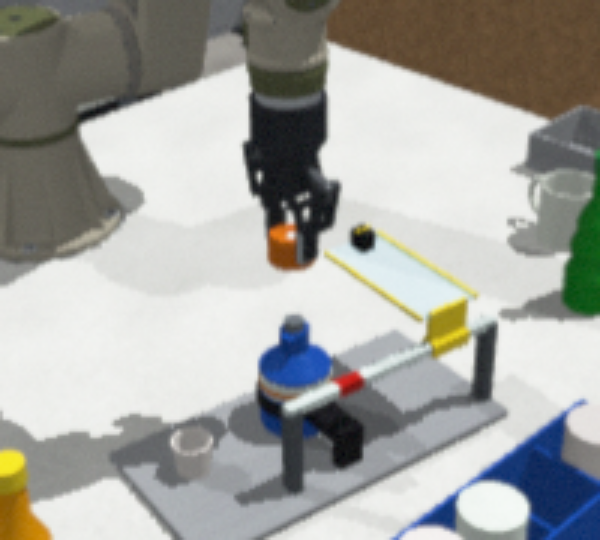

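The cap, at (290,245) in the crop, is held well clear above the bare neck at (293,325), and the guard is open with its yellow carriage over the green end. Handing in.

```bash
python3 -c "
from workcell import *
print(hand_in())"
```

```text
the job is handed in; nothing more can be done
None
```

The job is handed in (no verdict was returned): the guard is fully open, and the cap was pressed, turned a quarter turn and lifted off, and is held upright about 10 cm above the neck.

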